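# Lay the primed ribs open side down in their trays

### The job

Two primed channel ribs are standing on edge on the bench. Lay each one over so that it rests open side down with its flat web on top, and put it squarely and wholly inside the tray of its size: the wide rib in the wide tray, the narrow rib in the narrow one. Leave everything else on the bench where it is.

Things in the scene. Friction and masses are not known exactly. Their poses are not given: they have to be found in the camera images.
- wide_rib: Wide rib: green-grey U-channel, 3 mm sheet, about 150 g; web 100 mm across x 120 long, flanges 30 deep on the 120 edges, web cut-out 50 across x 64. Origin: cut-out centre, mid-web. +x: to open side (flange edges at 28.5), y: lengthwise, z: across. Starts on edge on one flange, z up, 100 tall; its top pushed 40-60 mm from the web's back it falls onto its flange edges: +x down, 30 tall.
- narrow_rib: Narrow rib: green-grey U-channel, 3 mm sheet, about 100 g; web 70 mm across x 90 long, flanges 30 deep on the 90 edges, web cut-out 40 across x 52. Origin: cut-out centre, mid-web. +x: to open side (flange edges at 28.5), y: lengthwise, z: across. Starts on edge on one flange, z up, 70 tall; its top pushed 40-60 mm from the web's back it falls onto its flange edges: +x down, 30 tall.
- wide_tray: Wide tray, fixed: three wooden rails 10 mm thick, 12 high, round a bay 116 mm wide (y) x 134 deep (x); front open, no sill, cork floor flush with the bench. Origin: bay centre at bench height; +x to the back rail (face at x = 67); side rails' inner faces at y = +-58. Holds the wide rib with its 120 mm length along x, either way round.
- narrow_tray: Narrow tray, fixed: three wooden rails 10 mm thick, 12 high, round a bay 86 mm wide (y) x 104 deep (x); front open, no sill, cork floor flush with the bench. Origin: bay centre at bench height; +x to the back rail (face at x = 52); side rails' inner faces at y = +-43. Holds the narrow rib with its 90 mm length along x, either way round.
- oil_bottle: Bystander: small white upright oil bottle, 32 mm diameter, 60 mm tall, standing between the trays; leave it where it is.
- marker: Bystander: marker pen lying on the bench, 135 mm long, 11 mm thick; leave it where it is.
- angle_clip: Bystander: small bare aluminium angle clip, 24 x 30 mm and 24 mm tall, lying between the trays; leave it where it is.
- tape_roll: Bystander: roll of paper tape lying flat, 96 mm diameter, 24 mm tall; leave it where it is.
- sanding_block: Bystander: dark wooden sanding block, 110 x 60 x 35 mm; leave it where it is.
- screwdriver: Bystander: screwdriver lying on the bench at the side; leave it where it is.
- rivet_tin: Bystander: plain steel tin, 90 mm diameter, 100 mm tall, at the back; leave it where it is.

How it is judged:
At the end, for the whole second after the job is handed in: Each rib lies at rest open side down (within 0.1 rad of level, flange edges on the bench) in the tray of its own size, its centre within 12 mm of the bay's centre along both tray axes (so it projects at most 5 mm from the open front), its length within 0.2 rad of the tray's x (angle between each of wide_rib, narrow_rib's own x axis and vertical above 3.04159 rad and height (world z) of each of wide_rib, narrow_rib below 0.034 m and angle between the y axis of wide_rib and the x axis of wide_tray, either way round below 0.2 rad and linear speed of each of wide_rib, narrow_rib below 0.02 m/s and x of wide_rib in the frame of wide_tray between -0.012 and 0.012 m and y of wide_rib in the frame of wide_tray between -0.012 and 0.012 m and angle between the y axis of narrow_rib and the x axis of narrow_tray, either way round below 0.2 rad and x of narrow_rib in the frame of narrow_tray between -0.012 and 0.012 m and y of narrow_rib in the frame of narrow_tray between -0.012 and 0.012 m); the robot touches nothing.
It fails at once if a bystander is moved by more than 30 mm (distance of any of oil_bottle, marker, angle_clip, tape_roll, sanding_block, screwdriver, rivet_tin from where it was at the start of the episode above 0.03 m).
It also fails if it takes over 67 s, if anything falls off the work surface, if the arm or the gripper's body presses on something with over 40 N, if the wrist force passes 120 N, or if a joint passes its speed limit or range.

### The arm

A 6-joint arm with a two-finger parallel gripper is mounted at the origin on the work surface. World frame = base frame: x ahead of the robot, y to its left, z up, the work surface at z = 0. Lengths are in m, angles in rad, forces in N, time in s.
With the tool pointing down it reaches from about 0.3 to 0.775 m from the base axis. Payload 14.6 kg.
Tool frame: the origin (TCP) lies at the very end of the fingers, on their centre line; the grasp point (between the pads) lies 19 mm behind it; y points along the fingers, x is the direction in which the jaws open and shut, and the axes are right-handed (so a half turn about y gives the same grasp; the last joint's range is limited). The gripper opens to 85 mm and grips with 20 to 120 N. Pads are 22 mm wide; open, the fingers measure 114 mm over their backs; the gripper's body (76 mm by 85 mm) begins 54 mm behind the grasp point. The pads swing forward as they close: fully open they stand 13 mm farther back than shut.
Start: joints at [-1.228, 0.3, 1.521, -0, 1.321, -0.067], TCP at [0.219, -0.504, 0.231] pointing down, gripper open.
Joint ranges: [-3.03, 3.03], [-0.79, 2.21], [0.23, 2.52], [-1.04, 4.18], [0, 3.07], [-2.55, 2.55]. Speed limits (rad/s): [2.22, 2.22, 2.57, 3.14, 3.14, 3.14].

### API

Orientations are given as a unit quaternion [w, x, y, z].
In Python, from cell import arm gives the robot as it stands.
- The arm moves only by the tool jog_arm, never from a script. Its argument "commands" is one flat list of numbers, 5 for each row, row after row: the shift along the tool's x, y, z in mm, then the turn about the tool's y in rad, then the closure, from 0 (fully open) to 1 (shut). A call has 1 to 12 rows; each row shifts and turns the pose as measured when the row begins, along the tool's axes as they then stand; what a row does not reach is not made up. A row lasts 1/8 s, in which the tool goes at most 62.5 mm and 10.7 degrees, less where a joint would pass 70% of its speed; a pose out of reach is approached as far as the arm can. A call is refused whole if a number of a shift passes 62.5 or a number of a turn 0.188, either way. A call with a gripper value outside its range is refused whole. The fingers move at their own pace and stop on an object; "newtons" is the grip in N (left out, the last holds). Time passes only in rows, so rows that do not move let the fingers close. It gives the time, the measured TCP pose, the force and the opening at its end, in the units of the state.
- arm.get_obs(): the state, without advancing time (a new reading comes with each control period).
- arm.get_image(name): name is "side" or "top" or "wrist"; returns (picture, depth): 480x640x3 uint8, red, green, blue; 480x640 float32, m along the optical axis (not along the pixel's ray), 0 where there is no reading.
- arm.get_calibration(name): a dict with "fx", "fy", "cx", "cy" (pixels), "rvec" (rotation vector, rad) and "tvec" (3), from world to camera coordinates, as OpenCV has them; the wrist camera has in their place "mount" (4x4, takes a point from camera to tool coordinates, whose origin is the TCP and whose axes are the tool frame's). Camera axes: x right, y down, z forward; pixel columns grow to the right and rows downward; lengths in m; the calibration is good to about 2 mm. A picture is of the moment at which its call begins: read the wrist's pose just before it. get_calibration takes no time and is no camera call.
- arm.finish_job(): hands the job in, once; it reports no verdict.
The state is a dict: "time": time; "qpos": joint angles; "dq": joint speeds; "joint_efforts": joint torques, N m; "tcp_pos": TCP position; "eef_rot": TCP orientation; "force": force on the tool from outside, world axes, zero at the start; "wrist_torque": the same for the moment, N m; "width": opening from 0.0 (shut) to 1.0 (fully open).
Only numpy, scipy, OpenCV 4.12 (cv2) and the standard library are available. Lean on these libraries where they do the work, as an engineer would, in place of code of your own. Each camera call takes 0.05 s, during which the arm holds its last target.

## Working session

There is one attempt and no reset: what is moved stays moved. The work goes in short steps, Python scripts to look and compute and a tool call to move; the robot and the scene stay as the last step left them, time stands still between calls to the robot, and variables do not carry over. Pictures are saved under pics/ and viewed, and the job is handed in when it is done.

Besides the shell and the picture viewer there is one more tool, called as name(argument=value, ...), one argument or row to a line, values as JSON. jog_arm: Moves the arm, as the interface text tells. Its arguments: {"type":"object","properties":{"commands":{"type":"array"},"newtons":{"type":"number"}},"required":["commands"]}

```bash
ls; mkdir -p pics
python3 - <<'E'
from cell import arm
import cv2,numpy as np
print(arm.get_obs())
for n in ["top","side"]:
    im,d=arm.get_image(n); cv2.imwrite(f"pics/{n}0.png",im[:,:,::-1]); np.savez(f"pics/{n}0.npz",im=im,d=d); print(n,arm.get_calibration(n))
print(arm.get_calibration("wrist"))
E
```

```text
pics
{'time': 0.0, 'qpos': array([-1.22758992e+00,  3.00502611e-01,  1.52158139e+00, -3.54386738e-05,
        1.32070867e+00, -6.65811519e-02]), 'dq': array([-0.00064172, -0.00026664,  0.00141848,  0.00028713,  0.00042638,
        0.00142405]), 'joint_efforts': array([-2.76970582e-03, -5.43503487e+01, -3.61795735e+01, -1.02759500e-04,
        3.98968288e-03, -1.48063049e-05]), 'tcp_pos': array([ 0.21904754, -0.50424088,  0.2307039 ]), 'eef_rot': array([ 0.59152058, -0.59102839,  0.38815287, -0.38746123]), 'force': array([ 0.26758537,  1.22448101, -0.06398893]), 'wrist_torque': array([ 0.01201773, -0.03450513,  0.00449711]), 'width': 0.9972310995612709}
top {'fx': 609.5356630201244, 'fy': 609.5356630201244, 'cx': 322.72233170148024, 'cy': 241.15840096455494, 'rvec': array([ 2.1814978 , -2.18741934,  0.1194218 ]), 'tvec': array([-0.01171391,  0.62400128,  1.42254271])}
side {'fx': 572.9200511264069, 'fy': 572.9200511264069, 'cx': 311.28989004864036, 'cy': 255.60486280006637, 'rvec': array([ 1.99400841, -0.62560494,  0.3373106 ]), 'tvec': array([-0.49896123,  0.2525374 ,  1.04313992])}
{'fx': 423.7814641587646, 'fy': 423.7814641587646, 'cx': 320.6218674521723, 'cy': 241.5600658313431, 'mount': array([[ 9.99999568e-01,  1.85358908e-04, -9.10354785e-04,
         7.35320872e-04],
       [ 9.25876345e-04, -2.79558842e-01,  9.60128115e-01,
        -1.43850030e-01],
       [-7.65294309e-05, -9.60128543e-01, -2.79558893e-01,
         7.23070238e-02],
       [ 0.00000000e+00,  0.00000000e+00,  0.00000000e+00,
         1.00000000e+00]])}
```

View pics/top0.png

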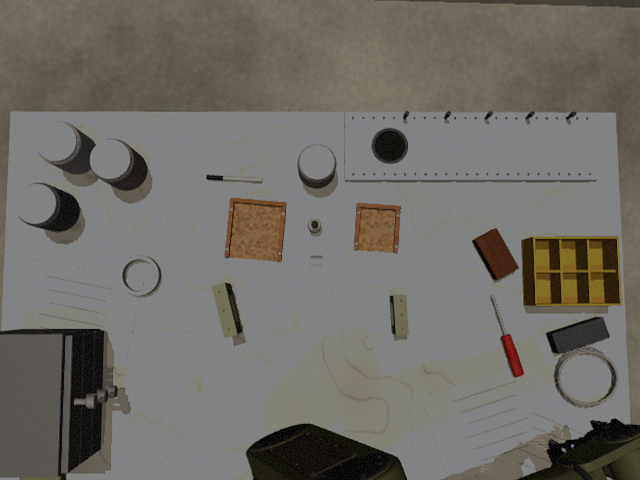

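View pics/side0.png

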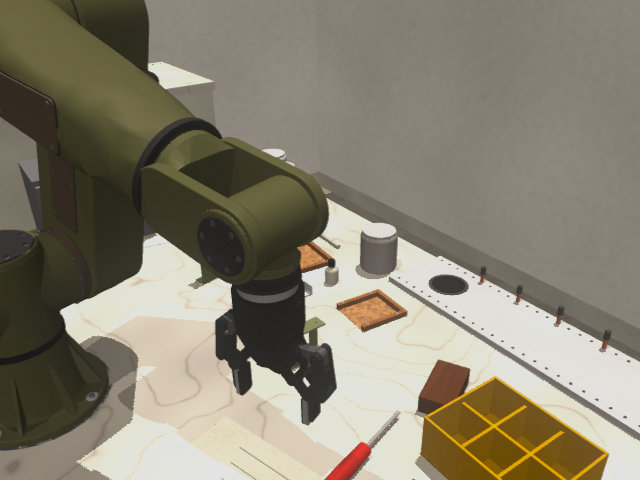

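The top view shows the trays at about (255,230) wide and (378,228) narrow. The ribs stand on edge at about (228,310) and (400,315), with the bottle at (315,227) and the clip at (316,260). I'll zoom in and measure these.

```bash
cat > h.py <<'E'
import numpy as np,cv2
from cell import arm
from scipy.spatial.transform import Rotation as R
def cam(n,obs=None):
    c=arm.get_calibration(n)
    K=np.array([[c['fx'],0,c['cx']],[0,c['fy'],c['cy']],[0,0,1]])
    if 'mount' in c:
        q=obs['eef_rot'];T=np.eye(4);T[:3,:3]=R.from_quat(q[[1,2,3,0]]).as_matrix();T[:3,3]=obs['tcp_pos']
        W=T@c['mount']; return K,W[:3,:3],W[:3,3]
    Rm=cv2.Rodrigues(c['rvec'])[0]; return K,Rm.T,-Rm.T@c['tvec']
def ray(C,uv,z):
    K,Rw,o=C; uv=np.atleast_2d(uv).astype(float)
    d=(np.linalg.inv(K)@np.c_[uv,np.ones(len(uv))].T).T@Rw.T
    return o+d*((z-o[2])/d[:,2])[:,None]
def cloud(C,d):
    K,Rw,o=C; v,u=np.mgrid[:d.shape[0],:d.shape[1]]
    p=np.stack([(u-K[0,2])/K[0,0]*d,(v-K[1,2])/K[1,1]*d,d],-1)
    return p@Rw.T+o
E
python3 - <<'E'
from h import *
f=np.load('pics/top0.npz');im,d=f['im'],f['d']
C=cam('top');P=cloud(C,d);print('cam',C[2])
def crop(u0,u1,v0,v1,s,n): cv2.imwrite(n,cv2.resize(im[v0:v1,u0:u1,::-1],None,fx=s,fy=s,interpolation=cv2.INTER_NEAREST))
crop(195,255,270,350,7,'pics/wr.png');crop(375,425,280,350,7,'pics/nr.png')
crop(215,415,190,270,4,'pics/tr.png')
hsv=cv2.cvtColor(im,cv2.COLOR_RGB2HSV)
for n,(u0,u1,v0,v1),z in [('wide',(195,255,270,350),.1),('nar',(375,425,280,350),.07)]:
    m=np.zeros(d.shape,np.uint8); m[v0:v1,u0:u1]=(abs(P[v0:v1,u0:u1,2]-z)<.012)
    pts=np.argwhere(m)[:,::-1]
    r=cv2.minAreaRect(ray(C,pts,z)[:,:2].astype(np.float32)*1000)
    print(n,len(pts),np.median(P[m>0][:,2]),r, cv2.boxPoints(r).round(0).tolist())
# trays by hsv
for (u,v) in [(255,230),(230,205),(378,228),(358,210),(228,300),(399,310),(284,230)]: print(u,v,hsv[v,u],P[v,u].round(3))
E
```

```text
cam [0.49363799 0.01469096 1.47283681]
wide 766 0.1006351736683796 ((463.3683166503906, 208.29428100585938), (120.03099822998047, 31.871902465820312), 14.342897415161133) [[401.0, 209.0], [409.0, 178.0], [525.0, 208.0], [518.0, 239.0]]
nar 541 0.07069672755015888 ((450.76837158203125, -189.11569213867188), (89.74829864501953, 31.74875259399414), 2.9350974559783936) [[405.0, -176.0], [407.0, -207.0], [496.0, -203.0], [495.0, -171.0]]
255 230 [ 15 124 128] [0.654 0.15  0.004]
230 205 [ 12 147 118] [0.714 0.21  0.006]
378 228 [ 17 127 131] [ 0.658 -0.148  0.003]
358 210 [ 13 180 115] [ 0.7   -0.099  0.016]
228 300 [ 28  62 107] [0.486 0.2   0.1  ]
399 310 [ 30  67 106] [ 0.461 -0.187  0.069]
284 230 [ 17  44 104] [ 0.654  0.08  -0.001]
```

View pics/wr.png

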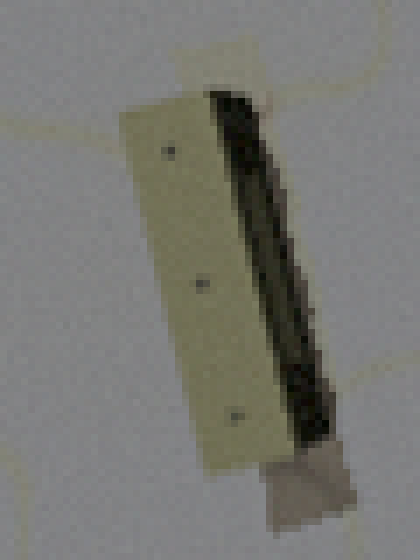

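View pics/nr.png

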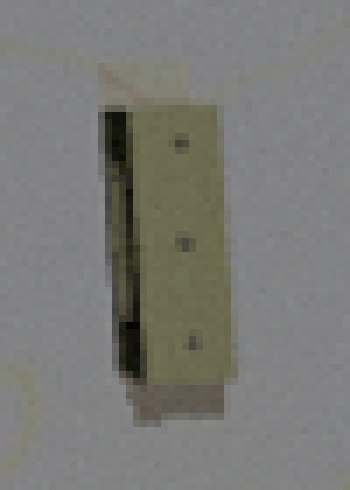

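View pics/tr.png

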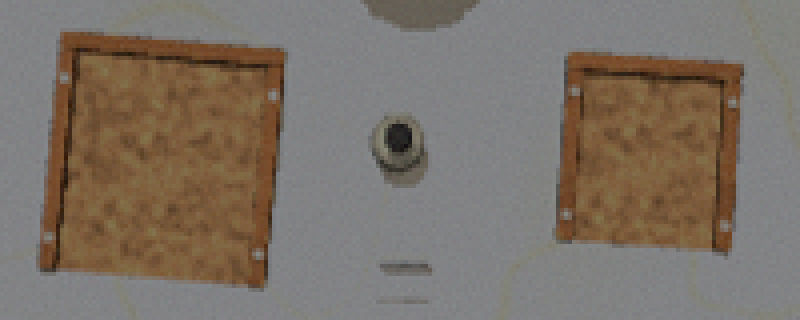

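The wide rib's dark face is on its right (-y) side and the narrow rib's is on its left (+y) side. Depth should tell whether that face is the web or the opening.

Run:
```python
from h import *
f=np.load('pics/top0.npz');im,d=f['im'],f['d']
C=cam('top');P=cloud(C,d)
for v,us in [(288,range(222,240)),(308,range(222,246)),(328,range(230,246)),(298,range(386,396)),(314,range(386,398)),(330,range(388,400))]:
    print(v);
    for u in us: print('  ',u,im[v,u],(P[v,u]*1000).round(0))
hsv=cv2.cvtColor(im,cv2.COLOR_RGB2HSV)
m=cv2.inRange(hsv,(5,100,60),(24,255,255))
for n,(u0,u1,v0,v1) in [('wide',(215,300,190,270)),('nar',(345,415,190,270))]:
    mm=np.zeros_like(m);mm[v0:v1,u0:u1]=m[v0:v1,u0:u1]
    for z in (0,.012):
        r=cv2.minAreaRect(ray(C,np.argwhere(mm)[:,::-1],z)[:,:2].astype(np.float32)*1000);print(n,z,r,cv2.boxPoints(r).round(0).tolist())
# tray peg corners via crop pixel/4
for name,px in [('wide',[(64,77),(272,95),(47,237),(258,254)]),('nar',[(574,91),(733,102),(566,214),(725,226)])]:
    p=ray(C,[((a-1.5)/4+215,(b-1.5)/4+190) for a,b in px],.012)*1000;print(name,p.round(0).tolist())
```

```text
288
   222 [115 114  88] [513. 215.  96.]
   223 [115 113  88] [513. 212.  98.]
   224 [118 118  90] [513. 210.  95.]
   225 [120 120  91] [512. 206. 107.]
   226 [58 61 41] [513. 206.  92.]
   227 [19 15 14] [513. 205.  81.]
   228 [16 21  7] [513. 206.  57.]
   229 [29 22 20] [513. 207.  38.]
   230 [19 22 20] [514. 206.  24.]
   231 [39 35 30] [514. 206.   6.]
   232 [127 125 111] [514. 205.  -5.]
   233 [131 128 115] [514. 202.  -0.]
   234 [132 132 126] [514. 199.   2.]
   235 [129 130 129] [514. 197.  -1.]
   236 [128 128 129] [514. 195.  -1.]
   237 [132 131 132] [514. 192.   7.]
   238 [128 129 130] [514. 190.   1.]
   239 [129 128 131] [514. 188.  -0.]
308
   222 [115 113  90] [468. 213. 101.]
   223 [115 112  88] [468. 211. 104.]
   224 [116 115  88] [468. 210.  95.]
   225 [117 113  88] [468. 207. 101.]
   226 [113 112  85] [468. 205. 100.]
   227 [116 112  85] [468. 202. 105.]
   228 [113 113  85] [468. 200.  99.]
   229 [117 116  90] [468. 198.  99.]
   230 [108 106  81] [468. 196. 101.]
   231 [51 51 39] [468. 195.  88.]
   232 [36 37 24] [466. 203.   5.]
   233 [46 49 
[... 2591 characters left out ...]
.012 ((654.8192138671875, 148.345703125), (135.4981231689453, 143.26060485839844), 84.96479797363281) [[578.0, 87.0], [720.0, 75.0], [732.0, 210.0], [589.0, 222.0]]
nar 0 ((660.244140625, -146.4365234375), (106.08683776855469, 114.18960571289062), 85.69786834716797) [[599.0, -195.0], [713.0, -204.0], [721.0, -98.0], [607.0, -89.0]]
nar 0.012 ((658.8867797851562, -145.12374877929688), (105.22247314453125, 113.2592544555664), 85.6978530883789) [[598.0, -193.0], [711.0, -202.0], [719.0, -97.0], [606.0, -88.0]]
wide [[704.0, 208.0, 12.0], [693.0, 83.0, 12.0], [607.0, 217.0, 12.0], [597.0, 91.0, 12.0]]
nar [[695.0, -100.0, 12.0], [688.0, -196.0, 12.0], [621.0, -94.0, 12.0], [613.0, -190.0, 12.0]]
```

The web sides face each other, so the wide rib tips toward +y and the narrow one toward -y. The tray sizes match (outer 144x136 and 114x106). Next is a helper that works out the row numbers.

```bash
cat >> h.py <<'E'
def tool(): 
    o=arm.get_obs(); return o,R.from_quat(o['eef_rot'][[1,2,3,0]]).as_matrix()
def to(x,y,z,yawdeg=None,p=None,M=None):
    """print total shift in tool axes (mm) and total turn about tool y, from state (or p,M); mm in"""
    if M is None: o,M=tool(); p=o['tcp_pos']*1000
    yaw=np.degrees(np.arctan2(M[1,0],M[0,0])); t=0
    if yawdeg is not None:
        dy=(yawdeg-yaw+90)%180-90; t=-np.radians(dy)   # tool y is down
    s=M.T@(np.array([x,y,z])-p)
    print('tool yaw %.1f shift(before turn) %s turn %.3f'%(yaw,s.round(1),t))
    M2=M@R.from_euler('y',t).as_matrix()
    print('   shift(after turn)',(M2.T@(np.array([x,y,z])-p)).round(1)); return np.array([x,y,z],float),M2
E
python3 - <<'E'
from h import *
o,M=tool();print(M.round(3))
p,M=to(450,-135,231,2.9)
p,M=to(450,-135,48,2.9,p,M)
p,M=to(450,-215,48,2.9,p,M)
E
```

```text
[[ 0.398 -0.     0.917]
 [-0.917  0.001  0.398]
 [-0.001 -1.     0.   ]]
tool yaw -66.5 shift(before turn) [-2.467e+02  1.000e-01  3.589e+02] turn -1.212
   shift(after turn) [2.493e+02 1.000e-01 3.571e+02]
tool yaw 2.9 shift(before turn) [ 1.00e-01  1.83e+02 -2.00e-01] turn 0.000
   shift(after turn) [ 1.00e-01  1.83e+02 -2.00e-01]
tool yaw 2.9 shift(before turn) [ -4.   -0.1 -79.9] turn 0.000
   shift(after turn) [ -4.   -0.1 -79.9]
```

jog_arm(
  commands=[0,0,0,-0.173,1,0,0,0,-0.173,1,0,0,0,-0.173,1,0,0,0,-0.173,1,0,0,0,-0.173,1,0,0,0,-0.173,1,0,0,0,-0.173,1,31,0,45,0,1,31,0,45,0,1,31,0,45,0,1,31,0,45,0,1],
  newtons=40,
)

```text
time: 1.48
tcp_pos: [0.3268, -0.3092, 0.2274]
eef_rot: [0.709, -0.703, -0.03, 0.032]
force: [1.3, -0.5, 0.7]
width: 0.001
```

Run:
```python
from h import *
p,M=to(450,-135,231,2.9)
```

```text
tool yaw 5.0 shift(before turn) [137.9  -2.6 162.8] turn 0.036
   shift(after turn) [131.9  -2.6 167.7]
```

jog_arm(
  commands=[33,0,42,0.036,1,33,0,42,0,1,33,0,42,0,1,33,0,42,0,1,0,45,0,0,1,0,45,0,0,1,0,45,0,0,1,0,0,0,0,1],
)

```text
time: 2.48
tcp_pos: [0.4521, -0.122, 0.0899]
eef_rot: [0.71, -0.704, -0.019, 0.021]
force: [-0.2, 0.4, -0.2]
width: 0.001
```

Run:
```python
from h import *
p,M=to(450,-135,56,2.9)
to(450,-158,56,2.9,p,M)
o=arm.get_obs();im,d=arm.get_image('wrist');cv2.imwrite('pics/w1.png',im[:,:,::-1])
```

```text
tool yaw 3.2 shift(before turn) [ -2.7  33.7 -13.2] turn 0.005
   shift(after turn) [ -2.6  33.7 -13.2]
tool yaw 2.9 shift(before turn) [ -1.2  -0.2 -23. ] turn 0.000
   shift(after turn) [ -1.2  -0.2 -23. ]
```

View pics/w1.png

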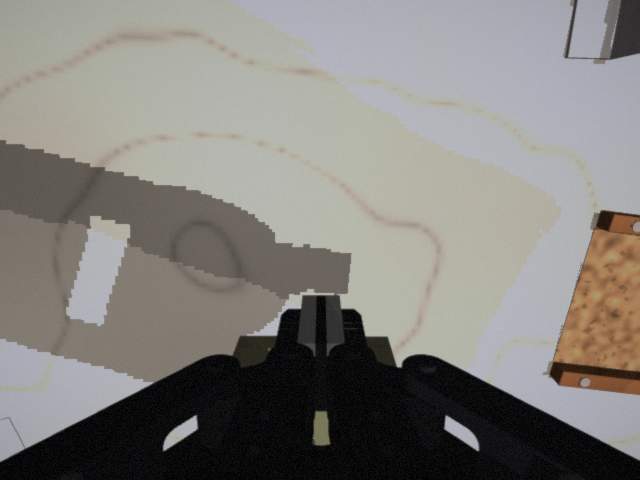

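The wrist view shows the shut fingers over the bench at (322,320), with the rib behind them and the tray at right. Now I'll descend and push the narrow rib's top.

jog_arm(
  commands=[-2,34,-13,0,1,0,0,-12,0,1,0,0,-10,0,1,0,0,-10,0,1,0,0,-10,0,1,0,0,-10,0,1,0,0,-10,0,1,0,0,-10,0,1,0,0,-10,0,1],
)

```text
time: 3.65
tcp_pos: [0.4615, -0.2245, 0.067]
eef_rot: [0.708, -0.706, -0.024, 0.015]
force: [0.3, 0.3, -0.0]
width: 0.003
```

Run:
```python
from h import *
im,d=arm.get_image('top');cv2.imwrite('pics/t1.png',cv2.resize(im[260:360,340:470,::-1],None,fx=5,fy=5))
```

```text
(no output)
```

View pics/t1.png

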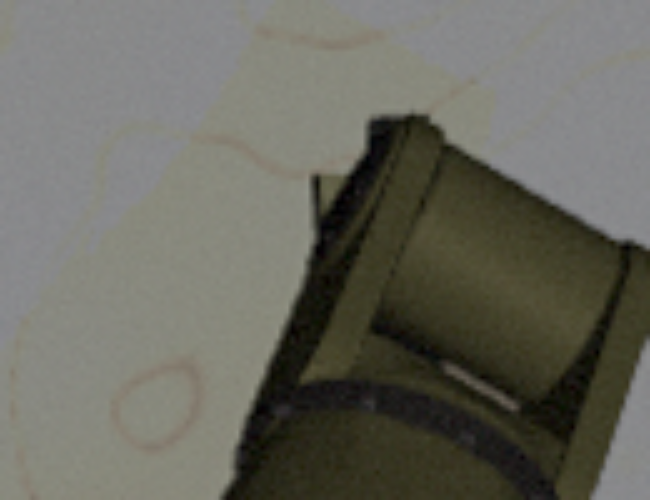

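jog_arm(
  commands=[0,-50,0,0,0.5,0,-50,-10,0,0.5,0,-50,-20,0,0.5,0,0,0,0,0.5],
)

```text
time: 4.2
tcp_pos: [0.4609, -0.257, 0.2207]
eef_rot: [0.708, -0.706, -0.023, 0.016]
force: [-0.0, -0.9, 0.3]
width: 0.496
```

Run:
```python
from h import *
o=arm.get_obs();print(o['tcp_pos'],o['width']);im,d=arm.get_image('wrist');cv2.imwrite('pics/w2.png',im[:,:,::-1]);np.savez('pics/w2.npz',im=im,d=d,p=o['tcp_pos'],q=o['eef_rot'])
```

```text
[ 0.46093264 -0.2569716   0.22071077] 0.49622946722476063
```

View pics/w2.png

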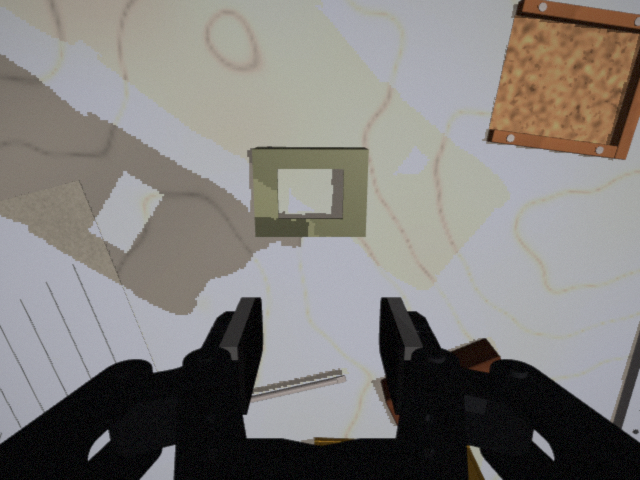

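The narrow rib is lying web up at about (310,193) px, with its cut-out visible. Measuring it.

```bash
cat >> h.py <<'E'
def rib(name,box,o=None,ims=None,z=.03):
    if name=='wrist' and o is None: o=arm.get_obs()
    im,d=ims if ims is not None else arm.get_image(name)
    C=cam(name,o);P=cloud(C,d)
    hsv=cv2.cvtColor(im,cv2.COLOR_RGB2HSV)
    u0,u1,v0,v1=box;m=np.zeros(d.shape,np.uint8)
    s=P[v0:v1,u0:u1]; m[v0:v1,u0:u1]=(s[...,2]>.02)&(s[...,2]<.042)&(hsv[v0:v1,u0:u1,1]>25)
    m=cv2.morphologyEx(m,cv2.MORPH_OPEN,np.ones((3,3),np.uint8))
    cs,_=cv2.findContours(m,cv2.RETR_EXTERNAL,cv2.CHAIN_APPROX_NONE);c=max(cs,key=cv2.contourArea)
    r=cv2.minAreaRect(ray(C,c[:,0],z)[:,:2].astype(np.float32)*1000)
    zz=np.median(P[...,2][m>0]);(w,h),a=r[1],r[2]
    if w<h:a-=90
    a=(a+90)%180-90
    print(name,'centre',np.round(r[0],1),'size',np.round(r[1],1),'length yaw %.1f'%a,'z %.4f'%zz); return im,d,r[0],a
E
python3 - <<'E'
from h import *
f=np.load('pics/w2.npz');o=dict(tcp_pos=f['p'],eef_rot=f['q'])
_,_,c,a=rib('wrist',(220,400,130,250),o,(f['im'],f['d']))
l=np.array([np.cos(np.radians(a)),np.sin(np.radians(a))])
for s in(-1,1):
  g=np.array(c)+s*35.5*l;print(s,g)
g=np.array(c)-35.5*l
p,M=to(g[0],g[1],100,a)
E
```

```text
wrist centre [ 455.1 -243.1] size [90.4 70.5] length yaw 3.0 z 0.0312
-1 [ 419.60827349 -244.94654535]
1 [ 490.51166059 -241.24388433]
tool yaw 3.2 shift(before turn) [-40.8 118.2  12.7] turn 0.003
   shift(after turn) [-40.9 118.2  12.6]
```

jog_arm(
  commands=[-20,40,6,0,0.5,-20,40,6,0,0.5,0,38,0,0,0.5,0,0,0,0,0.5],
)

```text
time: 4.75
tcp_pos: [0.4171, -0.2427, 0.0928]
eef_rot: [0.71, -0.704, -0.021, 0.019]
force: [0.7, -0.6, 0.8]
width: 0.501
```

Run:
```python
from h import *
p,M=to(419.6,-245,8,3.0)
print(arm.get_obs()['tcp_pos'])
```

```text
tool yaw 3.2 shift(before turn) [ 2.2 84.8 -3.2] turn 0.004
   shift(after turn) [ 2.2 84.8 -3.2]
[ 0.41710002 -0.24268018  0.09278734]
```

jog_arm(
  commands=[2,20,-3,0,0.5,0,25,0,0,0.5,0,20,0,0,0.5,0,12,0,0,0.5,0,0,0,0,0.5],
)

```text
time: 5.38
tcp_pos: [0.4218, -0.2454, 0.0178]
eef_rot: [0.709, -0.704, -0.022, 0.019]
force: [1.3, 0.4, -0.6]
width: 0.499
```

Run:
```python
from h import *
p,M=to(419.6,-245,8,3.0)
o=arm.get_obs();im,d=arm.get_image('wrist');cv2.imwrite('pics/w3.png',im[:,:,::-1]);print(o['tcp_pos'],o['force'])
```

```text
tool yaw 3.3 shift(before turn) [-2.3  9.8  0.4] turn 0.005
   shift(after turn) [-2.3  9.8  0.4]
[ 0.42183725 -0.24538341  0.01780033] [ 1.28211683  0.41060077 -0.59211334]
```

View pics/w3.png

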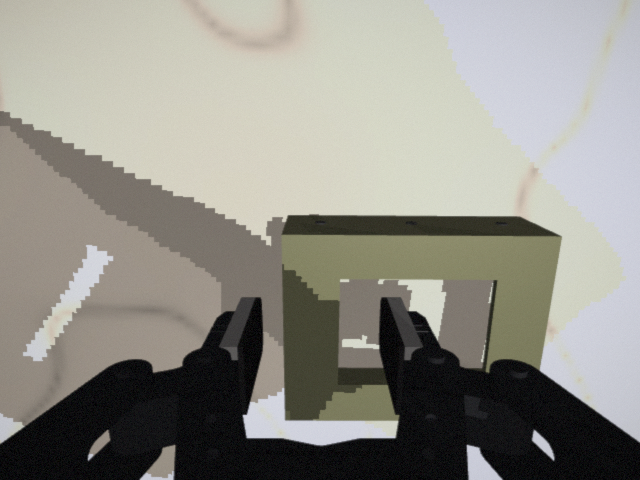

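The fingers straddle the end strip, with one in the cut-out at (400,330) px. I'll lower 10 mm and close.

jog_arm(
  commands=[-2,10,0,0,0.5,0,0,0,0,0.6,0,0,0,0,0.85,0,0,0,0,0.9,0,0,0,0,0.9,0,0,0,0,0.9],
)

```text
time: 6.18
tcp_pos: [0.4208, -0.2462, 0.0095]
eef_rot: [0.709, -0.705, -0.023, 0.018]
force: [0.3, 0.1, -0.3]
width: 0.207
```

Run:
```python
from h import *
o=arm.get_obs();print(o['tcp_pos'],o['force'],o['width'])
t=np.array([654,-145]);y=-4.4;a=np.radians(y);l=np.array([np.cos(a),np.sin(a)])
pre=t-l*(35.5+140);fin=t-l*35.5;print(pre,fin)
p,M=to(*pre,12,y);to(*fin,12,y,p,M)
```

```text
[ 0.42081511 -0.24617733  0.00948109] [ 0.29463686  0.11662961 -0.31794325] 0.20674329864650032
[ 479.01724198 -131.53581056] [ 618.6046273 -142.2764745]
tool yaw 3.3 shift(before turn) [ 64.7  -1.5 111.1] turn 0.134
   shift(after turn) [ 49.3  -1.5 118.8]
tool yaw -4.4 shift(before turn) [140.   1.  -0.] turn -0.000
   shift(after turn) [140.   1.  -0.]
```

jog_arm(
  commands=[0,0,0,0.067,0.9,0,0,0,0.067,0.9,8,0,20,0,0.9,8,0,20,0,0.9,8,0,20,0,0.9,8,0,20,0,0.9,8,0,20,0,0.9,8,0,18,0,0.9,0,0,0,0,0.9],
)

```text
time: 7.3
tcp_pos: [0.4793, -0.129, 0.0101]
eef_rot: [0.709, -0.704, 0.027, -0.031]
force: [0.1, -0.3, -1.9]
width: 0.21
```

Run:
```python
from h import *
o=arm.get_obs();im,d,c,a=rib('wrist',(150,640,100,330),o);cv2.imwrite('pics/w4.png',im[:,:,::-1]);print(o['tcp_pos'],o['force'],o['width'])
to(479,-131.5,9,-4.4)
```

```text
wrist centre [ 517.7 -110.2] size [33.2 91.9] length yaw -4.8 z 0.0316
[ 0.47926597 -0.12897219  0.0100792 ] [ 0.07276423 -0.32018915 -1.8623706 ] 0.20968373937657991
tool yaw -4.7 shift(before turn) [ 0.2  1.  -2. ] turn -0.005
   shift(after turn) [ 0.2  1.  -2. ]
```

View pics/w4.png

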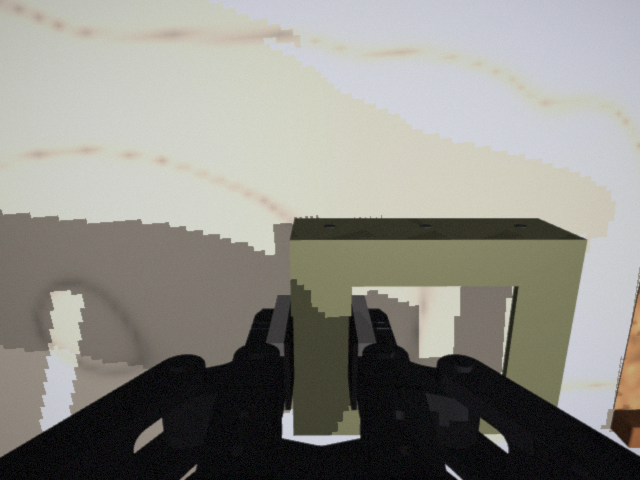

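The rib is held square, with its far edge at v=218 and yaw -4.8°, but it sits about 6 mm toward +y of the tray axis. I'll shift it and look again near the mouth.

jog_arm(
  commands=[10,0,-3,0,0.9,14,0,-3,0,0.9,12,0,0,0,0.9,0,0,0,0,0.9],
)

```text
time: 7.85
tcp_pos: [0.5159, -0.1414, 0.0102]
eef_rot: [0.709, -0.704, 0.028, -0.032]
force: [-0.1, -0.6, -0.9]
width: 0.205
```

Run:
```python
from h import *
o=arm.get_obs();im,d,c,a=rib('wrist',(150,640,100,330),o);cv2.imwrite('pics/w5.png',im[:,:,::-1]);print(o['tcp_pos'],o['force'],o['width'])
to(479,-131.5,9,-4.4)
np.savez('pics/w5.npz',im=im,d=d,p=o['tcp_pos'],q=o['eef_rot'])
```

```text
wrist centre [ 554.3 -122.7] size [33.2 92.3] length yaw -5.0 z 0.0316
[ 0.51594454 -0.14135925  0.01017591] [-0.08744589 -0.57235682 -0.87965235] 0.20497657574071929
tool yaw -4.9 shift(before turn) [-37.1   0.9   6.6] turn -0.008
   shift(after turn) [-37.1   0.9   6.9]
```

View pics/w5.png

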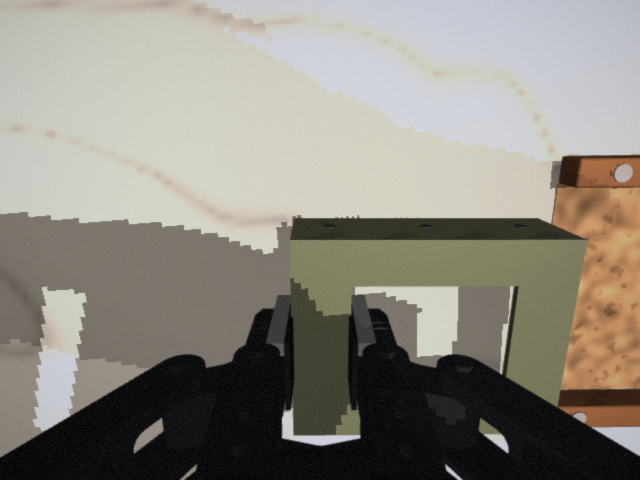

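Run:
```python
from h import *
f=np.load('pics/w5.npz');o=dict(tcp_pos=f['p'],eef_rot=f['q']);C=cam('wrist',o)
a=np.radians(-4.4)
for n,uv,z in [('rail+ in',(565,187),.012),('rail+ in',(635,187),.012),('rib top',(320,238),.03),('rib top',(560,238),.03),('rib bot',(310,218),0),('rail- in',(572,405),.012),('rail- in',(630,405),.012)]:
    p=ray(C,uv,z)[0]*1000
    # lateral coordinate relative to tray axis estimate
    q=p[:2]-[654,-145]; print(n,p.round(1),'tray x,y',np.round([q@[np.cos(a),np.sin(a)],q@[-np.sin(a),np.cos(a)]],1))
```

```text
rail+ in [603.8 -99.9  12. ] tray x,y [-53.5  41.1]
rail+ in [ 627.5 -101.9   12. ] tray x,y [-29.7  40.9]
rib top [ 520.2 -105.7   30. ] tray x,y [-136.5   28.9]
rib top [ 593.2 -112.    30. ] tray x,y [-63.2  28.3]
rib bot [ 516.5 -105.9    0. ] tray x,y [-140.1   28.5]
rail- in [ 612.8 -187.    12. ] tray x,y [-37.8 -45.1]
rail- in [ 635.6 -189.1   12. ] tray x,y [-14.9 -45.3]
```

Relative to the rails, the rib is 4.4 mm toward -y of the bay axis and parallel to it. I'll correct that and slide in 100 mm.

jog_arm(
  commands=[0,0,4,0,0.9,15,0,0,0,0.9,15,0,0,0,0.9,15,0,0,0,0.9,15,0,0,0,0.9,15,0,0,0,0.9,15,0,0,0,0.9,10,0,0,0,0.9,0,0,0,0,0.9],
)

```text
time: 9.02
tcp_pos: [0.6155, -0.1433, 0.01]
eef_rot: [0.709, -0.704, 0.029, -0.03]
force: [0.4, 0.5, -1.8]
width: 0.203
```

Run:
```python
from h import *
o=arm.get_obs();im,d,c,a=rib('wrist',(250,640,200,330),o);cv2.imwrite('pics/w6.png',im[:,:,::-1]);print(o['tcp_pos'],o['force'],o['width'])
np.savez('pics/w6.npz',im=im,d=d,p=o['tcp_pos'],q=o['eef_rot'])
to(617,-142,9,-4.4)
```

```text
wrist centre [ 654.3 -124.6] size [33.1 91.2] length yaw -4.8 z 0.0314
[ 0.61547944 -0.14325875  0.00999569] [ 0.36873243  0.46769215 -1.82732546] 0.20311704645027417
tool yaw -4.8 shift(before turn) [1.8 1.  1.4] turn -0.007
   shift(after turn) [1.8 1.  1.4]
```

View pics/w6.png

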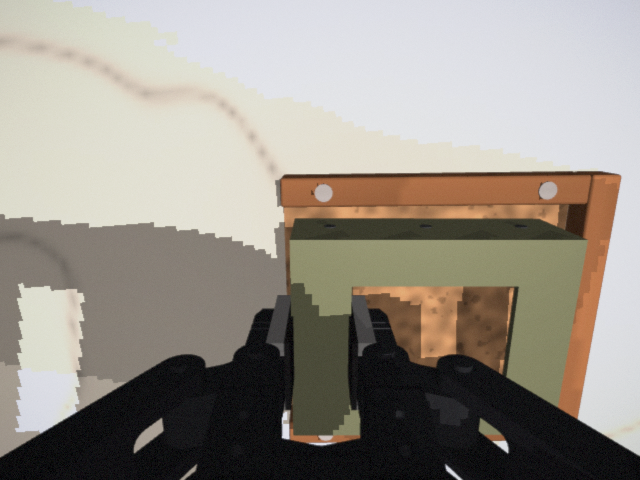

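The narrow rib is in the bay. Checking the gaps.

Run:
```python
from h import *
f=np.load('pics/w6.npz');o=dict(tcp_pos=f['p'],eef_rot=f['q']);C=cam('wrist',o)
a=np.radians(-4.8)
for n,uv,z in [('rail+ in',(300,205),.012),('rail+ in',(550,205),.012),('railfront',(281,178),.012),('back rail inner',(582,205),.012),('rib near',(291,238),.03),('rib far',(584,238),.03),('rib bot',(310,218),0)]:
    p=ray(C,uv,z)[0]*1000
    q=p[:2]-[654,-145]; print(n,p.round(1),'tray x,y',np.round([q@[np.cos(a),np.sin(a)],q@[-np.sin(a),np.cos(a)]],1))
```

```text
rail+ in [ 613.5 -100.3   12. ] tray x,y [-44.1  41.2]
rail+ in [ 698.4 -107.5   12. ] tray x,y [41.1 41.1]
railfront [608.1 -90.6  12. ] tray x,y [-50.3  50.4]
back rail inner [ 709.3 -108.4   12. ] tray x,y [52.  41.1]
rib near [ 611.  -106.8   30. ] tray x,y [-46.1  34.4]
rib far [ 699.8 -114.3   30. ] tray x,y [43.1 34.4]
rib bot [ 616.  -107.7    0. ] tray x,y [-41.  34.]
```

Offsets are about -2 mm in x and +1 mm in y. Releasing and going up.

jog_arm(
  commands=[0,0,0,0,0.7,0,0,0,0,0.55,0,0,0,0,0.5,0,0,0,0,0.5,0,-20,0,0,0.5,0,-50,0,0,0.5,0,-60,0,0,0.5,0,-60,0,0,0.5,0,0,0,0,0.5],
)

```text
time: 10.2
tcp_pos: [0.6138, -0.1447, 0.2127]
eef_rot: [0.709, -0.704, 0.028, -0.032]
force: [0.6, -0.8, -0.7]
width: 0.496
```

Run:
```python
from h import *
o=arm.get_obs();im,d,c,a=rib('wrist',(150,640,100,330),o);cv2.imwrite('pics/w7.png',im[:,:,::-1]);print(o['tcp_pos'],o['width'])
p,M=to(476,160,190,14.3); to(476,160,84,14.3,p,M)
```

```text
wrist centre [ 651.8 -145. ] size [70.4 90. ] length yaw -4.9 z 0.0311
[ 0.61379639 -0.14469259  0.21266917] 0.4963964365467703
tool yaw -4.8 shift(before turn) [-162.2   21.6  291.6] turn -0.334
   shift(after turn) [-57.6  21.6 328.7]
tool yaw 14.3 shift(before turn) [ -0.3 106.   -0.7] turn -0.000
   shift(after turn) [ -0.3 106.   -0.7]
```

View pics/w7.png

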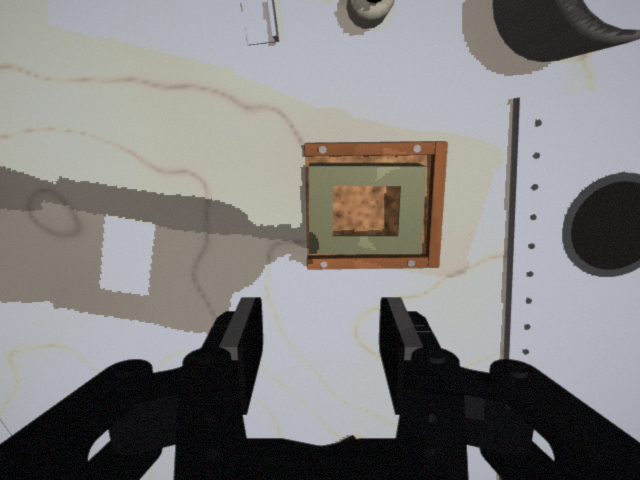

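The narrow rib lies in its tray at (365,210) px. Now the wide rib.

jog_arm(
  commands=[0,0,0,-0.167,1,0,0,0,-0.167,1,-8,0,47,0,1,-8,0,47,0,1,-8,0,47,0,1,-8,0,47,0,1,-8,0,47,0,1,-8,0,44,0,1,-4,0,20,0,1,0,0,0,0,1],
)

```text
time: 11.5
tcp_pos: [0.476, 0.1391, 0.2048]
eef_rot: [0.705, -0.698, -0.087, 0.097]
force: [-0.1, -0.5, 0.7]
width: 0.003
```

Run:
```python
from h import *
print(arm.get_obs()['tcp_pos']);p,M=to(476,160,84,14.3)
```

```text
[0.47601323 0.13909833 0.20482995]
tool yaw 14.9 shift(before turn) [  6.8 121.   18.8] turn 0.011
   shift(after turn) [  6.6 121.   18.9]
```

jog_arm(
  commands=[7,50,10,0.011,1,0,50,0,0,1,0,21,0,0,1,0,0,0,0,1],
)

```text
time: 12.0
tcp_pos: [0.4788, 0.1491, 0.0795]
eef_rot: [0.705, -0.698, -0.082, 0.093]
force: [0.3, 0.0, 0.4]
width: 0.0
```

jog_arm(
  commands=[0,0,10,0,1,0,0,10,0,1,0,0,10,0,1,0,0,10,0,1],
)

```text
time: 12.5
tcp_pos: [0.47, 0.1899, 0.0829]
eef_rot: [0.705, -0.698, -0.083, 0.091]
force: [0.4, -0.5, 0.1]
width: -0.001
```

jog_arm(
  commands=[0,0,10,0,1,0,0,10,0,1,0,0,10,0,1,0,0,10,0,1,0,0,10,0,1,0,0,0,0,1,0,-40,0,0,1,0,-50,-10,0,0.35,0,-30,-20,0,0.35,0,0,0,0,0.35],
)

```text
time: 13.75
tcp_pos: [0.4654, 0.2114, 0.2064]
eef_rot: [0.705, -0.699, -0.083, 0.092]
force: [-0.0, 0.5, -1.0]
width: 0.633
```

Run:
```python
from h import *
o=arm.get_obs();im,d,c,a=rib('wrist',(150,500,0,330),o);cv2.imwrite('pics/w8.png',im[:,:,::-1]);print(o['tcp_pos'],o['width'])
```

```text
wrist centre [448.3 272.2] size [120.4  99.8] length yaw 14.3 z 0.0312
[0.46540409 0.21142146 0.20635167] 0.6330243347056552
```

View pics/w8.png

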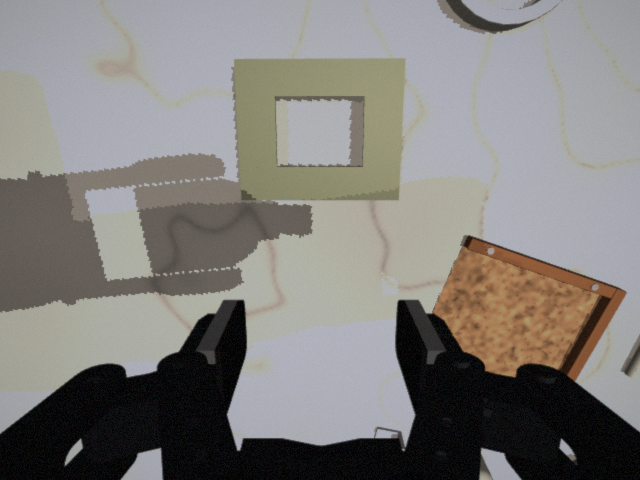

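The wide rib is web up at (320,130) px, measuring 120x100 at yaw 14.3°. I'll grasp its near end strip.

Run:
```python
from h import *
p,M=to(403.7,260.8,90,14.3)
```

```text
tool yaw 14.2 shift(before turn) [-45.8 116.3  61.3] turn -0.002
   shift(after turn) [-45.7 116.3  61.4]
```

jog_arm(
  commands=[-15,35,20,0,0.4,-15,35,20,0,0.4,-15,35,20,0,0.4,0,0,0,0,0.4],
)

```text
time: 14.3
tcp_pos: [0.4009, 0.2605, 0.0941]
eef_rot: [0.704, -0.699, -0.08, 0.094]
force: [-0.4, 0.5, 0.8]
width: 0.597
```

Run:
```python
from h import *
p,M=to(403.7,260.8,8,14.3)
```

```text
tool yaw 14.2 shift(before turn) [ 4.3 86.  -1.1] turn -0.002
   shift(after turn) [ 4.3 86.  -1.1]
```

jog_arm(
  commands=[2,25,-1,0,0.4,0,25,0,0,0.4,0,20,0,0,0.4,0,0,0,0,0.4],
)

```text
time: 14.8
tcp_pos: [0.4034, 0.2603, 0.023]
eef_rot: [0.704, -0.699, -0.081, 0.094]
force: [0.3, -1.4, 0.8]
width: 0.603
```

Run:
```python
from h import *
p,M=to(403.7,260.8,8,14.3)
o=arm.get_obs();im,d=arm.get_image('wrist');cv2.imwrite('pics/w9.png',im[:,:,::-1])
```

```text
tool yaw 14.2 shift(before turn) [ 0.6 15.   0.2] turn -0.002
   shift(after turn) [ 0.6 15.   0.2]
```

View pics/w9.png

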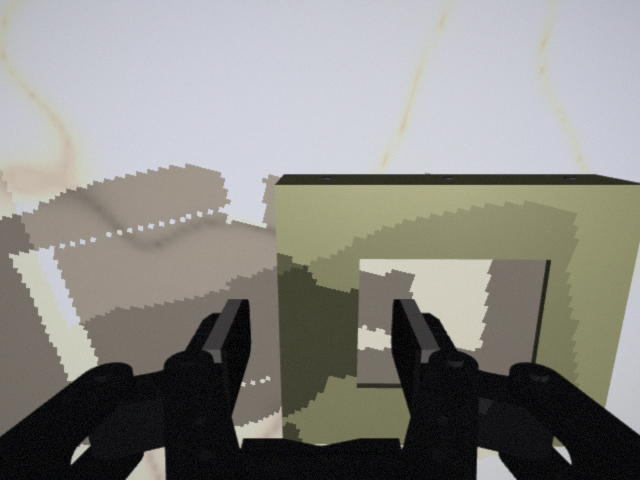

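The fingers straddle the strip at u 275–358, so I'll lower and close.

jog_arm(
  commands=[0,14,0,0,0.4,0,0,0,0,0.5,0,0,0,0,0.7,0,0,0,0,0.8,0,0,0,0,0.8,0,0,0,0,0.8],
)

```text
time: 15.6
tcp_pos: [0.4049, 0.2611, 0.0113]
eef_rot: [0.705, -0.699, -0.082, 0.092]
force: [0.4, 0.7, -1.2]
width: 0.309
```

Run:
```python
from h import *
o=arm.get_obs();print(o['tcp_pos'],o['force'],o['width'])
t=np.array([649,149]);y=-5;a=np.radians(y);l=np.array([np.cos(a),np.sin(a)])
pre=t-l*(46+145);fin=t-l*46;print(pre,fin)
p,M=to(*pre,9.5,y);to(*fin,9.5,y,p,M)
```

```text
[0.40493827 0.26113004 0.01131787] [ 0.35520992  0.7035827  -1.23669617] 0.3087793365054733
[458.72681266 165.64674686] [603.17504389 153.00916417]
tool yaw 14.2 shift(before turn) [  28.8    0.4 -105.8] turn 0.335
   shift(after turn) [ 61.9   0.4 -90.4]
tool yaw -5.0 shift(before turn) [145.   -2.2   0. ] turn -0.000
   shift(after turn) [145.   -2.2   0. ]
```

jog_arm(
  commands=[0,0,0,0.084,0.8,0,0,0,0.084,0.8,0,0,0,0.084,0.8,0,0,0,0.083,0.8,10,0,-15,0,0.8,10,0,-15,0,0.8,10,0,-15,0,0.8,10,0,-15,0,0.8,10,0,-15,0,0.8,10,0,-15,0,0.8,0,0,0,0,0.8],
)

```text
time: 16.98
tcp_pos: [0.4602, 0.1591, 0.0111]
eef_rot: [0.709, -0.704, 0.035, -0.027]
force: [-0.9, -0.7, 0.2]
width: 0.31
```

Run:
```python
from h import *
to(458.7,165.6,9.5,-5)
o=arm.get_obs();im,d,c,a=rib('wrist',(270,640,100,330),o);cv2.imwrite('pics/w10.png',im[:,:,::-1]);print(o['tcp_pos'],o['force'],o['width'])
np.savez('pics/w10.npz',im=im,d=d,p=o['tcp_pos'],q=o['eef_rot'])
```

```text
tool yaw -5.0 shift(before turn) [-2.1  1.6  6.3] turn -0.000
   shift(after turn) [-2.1  1.6  6.3]
wrist centre [507.6 183.7] size [ 46.8 118.7] length yaw -4.6 z 0.0311
[0.46024979 0.15912037 0.01105261] [-0.90835556 -0.70623665  0.15805391] 0.3103720449496191
```

View pics/w10.png

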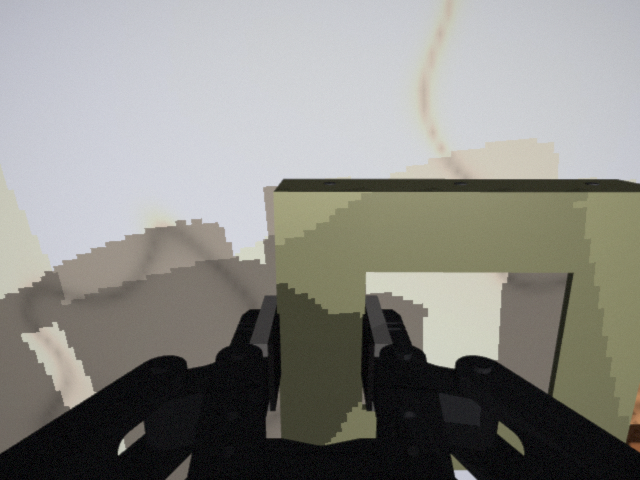

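jog_arm(
  commands=[5,0,3,0,0.8,6,0,2,0,0.8,6,0,0,0,0.8,0,0,0,0,0.8],
)

```text
time: 17.52
tcp_pos: [0.4782, 0.1646, 0.011]
eef_rot: [0.709, -0.704, 0.034, -0.026]
force: [1.1, -1.4, 1.5]
width: 0.308
```

Run:
```python
from h import *
o=arm.get_obs();im,d,c,a=rib('wrist',(270,640,150,330),o);cv2.imwrite('pics/w11.png',im[:,:,::-1]);print(o['tcp_pos'],o['force'],o['width'])
np.savez('pics/w11.npz',im=im,d=d,p=o['tcp_pos'],q=o['eef_rot'])
```

```text
wrist centre [525.7 189.2] size [ 46.8 118.3] length yaw -4.4 z 0.0312
[0.47822602 0.16456673 0.01103768] [ 1.09018596 -1.40998616  1.493848  ] 0.3083917262135507
```

View pics/w11.png

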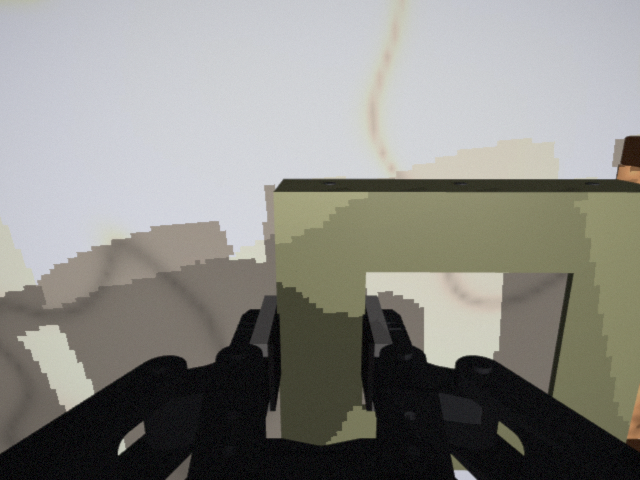

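Run:
```python
from h import *
f=np.load('pics/w11.npz');o=dict(tcp_pos=f['p'],eef_rot=f['q']);C=cam('wrist',o);im=f['im']
cv2.imwrite('pics/w11c.png',cv2.resize(im[110:230,540:640,::-1],None,fx=5,fy=5,interpolation=cv2.INTER_NEAREST))
P=cloud(C,f['d'])*1000
for v in range(130,184,3): print(v,im[v,634],P[v,634].round(1))
```

```text
130 [198 199 208] [594.2 222.2   1. ]
133 [197 199 207] [594.4 221.1   0.9]
136 [83 71 64] [591.  220.5   5.9]
139 [42 26 16] [590.4 219.6   6.9]
142 [44 26 18] [591.1 218.6   6.1]
145 [43 27 16] [590.4 217.7   7.3]
148 [44 27 18] [590.4 216.7   7.4]
151 [46 27 17] [590.4 215.7   7.5]
154 [38 20  6] [590.4 214.7   7.7]
157 [41 24 13] [589.3 213.9   9.5]
160 [47 30 21] [590.2 212.8   8.3]
163 [47 29 17] [589.9 211.9   9. ]
166 [88 62 41] [590.6 210.7   8.2]
169 [130  94  65] [595.2 208.6   1.7]
172 [194 154 106] [595.4 207.5   1.6]
175 [194 143  97] [595.6 206.4   1.6]
178 [185 134  95] [595.5 205.4   1.9]
181 [150 107  73] [595.  204.5   2.7]
```

View pics/w11c.png

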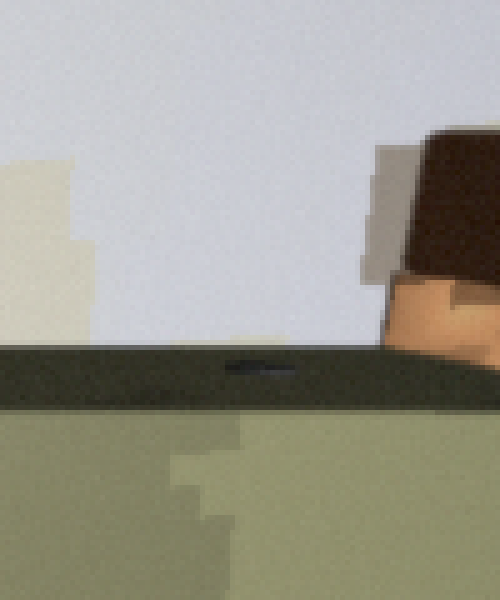

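The +y rail's inner corner is at about (590,211) mm. The rib edge there would leave a 4 mm gap instead of 8, so I'll shift -4 mm and then slide in 126 mm.

jog_arm(
  commands=[0,0,-4,0.006,0.8,15,0,0,0,0.8,15,0,0,0,0.8,15,0,0,0,0.8,15,0,0,0,0.8,0,0,0,0,0.8],
)

```text
time: 18.32
tcp_pos: [0.5374, 0.1542, 0.011]
eef_rot: [0.709, -0.704, 0.038, -0.027]
force: [1.7, 0.4, 2.5]
width: 0.312
```

Run:
```python
from h import *
o=arm.get_obs();im,d,c,a=rib('wrist',(270,640,175,330),o);cv2.imwrite('pics/w12.png',im[:,:,::-1]);print(o['tcp_pos'],o['force'],o['width'])
np.savez('pics/w12.npz',im=im,d=d,p=o['tcp_pos'],q=o['eef_rot'])
```

```text
wrist centre [584.9 178.6] size [ 46.9 118.2] length yaw -4.8 z 0.0312
[0.53736698 0.15420329 0.01104234] [1.71762885 0.42223471 2.48215379] 0.31235288365082686
```

View pics/w12.png

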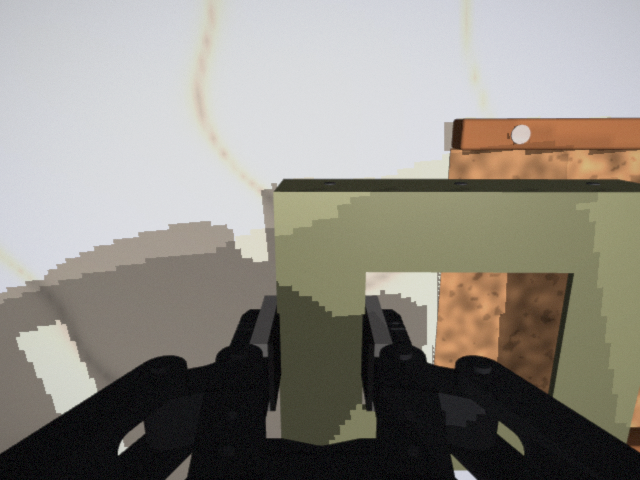

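Run:
```python
from h import *
f=np.load('pics/w12.npz');o=dict(tcp_pos=f['p'],eef_rot=f['q']);C=cam('wrist',o)
a=np.radians(-5)
for n,uv,z in [('rail+ in',(470,150),.012),('rail+ in',(630,150),.012),('railfront',(461,135),.012),('rib top',(290,192),.03),('rib top',(630,192),.03),('rib bot',(300,179),0),('rib bot',(600,179),0)]:
    p=ray(C,uv,z)[0]*1000
    q=p[:2]-[650,149]; print(n,p.round(1),'tray x,y',np.round([q@[np.cos(a),np.sin(a)],q@[-np.sin(a),np.cos(a)]],1))
```

```text
rail+ in [593.4 210.3  12. ] tray x,y [-61.7  56.2]
rail+ in [645.3 205.6  12. ] tray x,y [-9.6 56. ]
railfront [590.5 215.4  12. ] tray x,y [-65.1  61. ]
rib top [534.6 204.5  30. ] tray x,y [-119.8   45.2]
rib top [634.3 195.6  30. ] tray x,y [-19.7  45. ]
rib bot [535.7 204.4   0. ] tray x,y [-118.7   45.2]
rib bot [643.9 194.7   0. ] tray x,y [-10.   44.9]
```

The gap is now 11 mm, so I'll shift +3 mm and advance the remaining ~65 mm.

jog_arm(
  commands=[0,0,3,0,0.8,15,0,0,0,0.8,15,0,0,0,0.8,15,0,0,0,0.8,15,0,0,0,0.8,5,0,0,0,0.8,0,0,0,0,0.8],
)

```text
time: 19.25
tcp_pos: [0.5989, 0.1533, 0.011]
eef_rot: [0.709, -0.704, 0.039, -0.024]
force: [2.4, -1.0, 1.9]
width: 0.315
```

Run:
```python
from h import *
o=arm.get_obs();im,d,c,a=rib('wrist',(270,640,175,330),o);cv2.imwrite('pics/w13.png',im[:,:,::-1]);print(o['tcp_pos'],o['force'],o['width'])
np.savez('pics/w13.npz',im=im,d=d,p=o['tcp_pos'],q=o['eef_rot'])
```

```text
wrist centre [646.4 177.9] size [ 46.9 117.4] length yaw -4.5 z 0.0311
[0.59892426 0.15327815 0.01104786] [ 2.3982978  -0.96965114  1.91316239] 0.3148797441408973
```

View pics/w13.png

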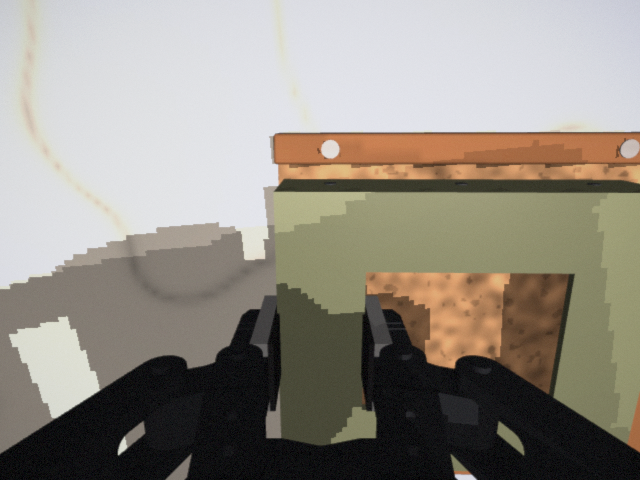

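Run:
```python
from h import *
f=np.load('pics/w13.npz');o=dict(tcp_pos=f['p'],eef_rot=f['q']);C=cam('wrist',o)
a=np.radians(-5)
for n,uv,z in [('rail+ in',(300,164),.012),('rail+ in',(630,164),.012),('railfront',(275,148),.012),('rib near top',(275,192),.03),('rib near bot',(286,179),0),('rib bot',(600,179),0)]:
    p=ray(C,uv,z)[0]*1000
    q=p[:2]-[650,149]; print(n,p.round(1),'tray x,y',np.round([q@[np.cos(a),np.sin(a)],q@[-np.sin(a),np.cos(a)]],1))
```

```text
rail+ in [598.6 209.9  12. ] tray x,y [-56.6  56.2]
rail+ in [706.9 200.4  12. ] tray x,y [52.2 56.1]
railfront [590.8 215.8  12. ] tray x,y [-64.8  61.4]
rib near top [591.7 204.   30. ] tray x,y [-62.9  49.7]
rib near bot [591.9 203.9   0. ] tray x,y [-62.6  49.6]
rib bot [704.9 194.    0. ] tray x,y [50.8 49.6]
```

The rib needs +5 mm along and about -1.5 mm across. After that I'll release.

jog_arm(
  commands=[5,0,-1,0,0.8,0,0,0,0,0.8,0,0,0,0,0.6,0,0,0,0,0.45,0,0,0,0,0.4,0,0,0,0,0.4,0,-20,0,0,0.4,0,-50,0,0,0.4,0,-60,0,0,0.4,0,-60,0,0,0.4,0,0,0,0,0.4],
)

```text
time: 20.68
tcp_pos: [0.6061, 0.1507, 0.2122]
eef_rot: [0.709, -0.704, 0.039, -0.024]
force: [-0.2, 0.1, 0.7]
width: 0.597
```

Run:
```python
from h import *
o=arm.get_obs();im,d,c,a=rib('wrist',(150,640,50,330),o);cv2.imwrite('pics/w14.png',im[:,:,::-1]);print(o['tcp_pos'],o['force'],o['width'])
np.savez('pics/w14.npz',im=im,d=d,p=o['tcp_pos'],q=o['eef_rot'])
to(380,0,250,-5)
```

```text
wrist centre [650.4 148.2] size [100.4 120.4] length yaw -5.0 z 0.0311
[0.60614377 0.15073541 0.21218376] [-0.19924466  0.07738008  0.69007518] 0.5967905788490453
tool yaw -5.1 shift(before turn) [-211.9  -36.5 -169.9] turn -0.002
   shift(after turn) [-212.2  -36.5 -169.5]
```

View pics/w14.png

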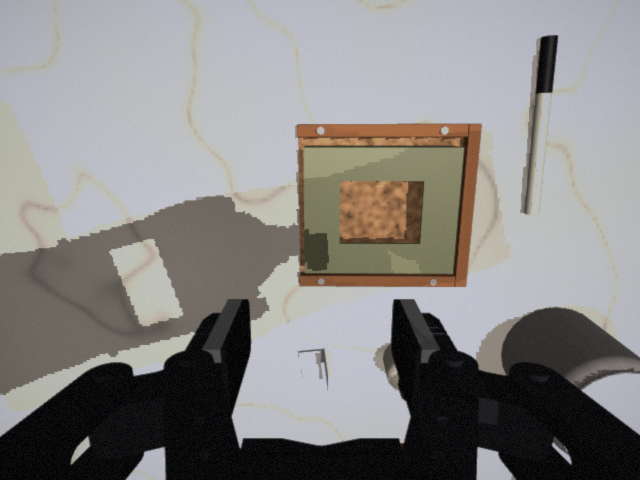

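The wide rib sits web up inside its tray at (383,205) px. I'll retract clear and make a final top check of both ribs and the bystanders.

jog_arm(
  commands=[-40,-8,-30,0,0.4,-40,-8,-30,0,0.4,-40,-8,-30,0,0.4,-40,-8,-30,0,0.4,-40,-4,-30,0,0.4,0,0,0,0,0.4,0,0,0,0,0.4],
)

```text
time: 21.6
tcp_pos: [0.3841, 0.0153, 0.2454]
eef_rot: [0.708, -0.705, 0.044, -0.019]
force: [0.7, 0.5, 0.3]
width: 0.6
```

Run:
```python
from h import *
im,d=arm.get_image('top');cv2.imwrite('pics/t9.png',im[:,:,::-1])
C=cam('top')
rib('top',(215,300,190,270),None,(im,d));rib('top',(345,415,190,270),None,(im,d))
f=np.load('pics/top0.npz');df=cv2.absdiff(im,f['im']).max(2)
for n,(u0,u1,v0,v1) in dict(marker=(200,270,170,188),bottle=(300,330,212,240),clip=(305,328,250,270),tape=(115,165,250,300),block=(468,522,225,283),tin=(294,340,140,190),screw=(486,526,290,380)).items(): print(n,(df[v0:v1,u0:u1]>40).sum())
```

```text
top centre [648.3 150.7] size [100.8 120.2] length yaw -5.1 z 0.0306
top centre [ 649.7 -142.3] size [70.9 90.1] length yaw -4.9 z 0.0306
marker 0
bottle 0
clip 0
tape 0
block 0
tin 0
screw 0
```

View pics/t9.png

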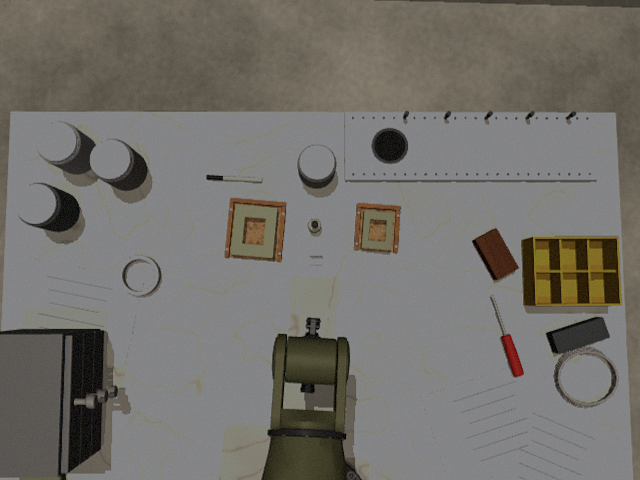

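In the top view both ribs are inside their trays, at (255,230) and (378,229) px. They are within 5 mm of the bay centres, and no bystander changed. Handing in.

Run:
```python
from cell import arm
print(arm.finish_job())
```

```text
the job is handed in; nothing more can be done
None
```

Both ribs are lying web up in the trays of their size, and I handed the job in at about 22 s. I tipped each one by pushing the top of its web from behind with the fingers shut. I then gripped the end strip through the cut-out and slid the rib in through the open front.

| Last top-camera check | Offset along tray x | Offset along tray y | Length angle vs tray | Web height |
|---|---|---|---|---|
| Wide rib | about -2 mm | about +1.5 mm | 0.1° | 30.6 mm |
| Narrow rib | about -4.5 mm | about +2.5 mm | 0.5° | 30.6 mm |

- **Camera disagreement:** the wrist and top cameras differed by about 2–3 mm on the rib positions. By the wrist camera, the narrow rib was only about -2 mm and +1 mm off centre. Either way both are well inside the 12 mm limit.
- **Bystanders:** a before-and-after comparison of the top image showed no change around any of the seven.
- **Arm:** it was retracted clear of everything before handing in. No check failed.

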